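Set the dosage-chart pointer to the green column

TASK

On the sloping dosage-chart stand, set the pointer to the column with the green tab: pull its red knob up out of the notch, slide it along the rail, and let the knob drop fully home in the notch above the green tab. Leave the bottles, the jar and the paperweight where they stand.

Things in the scene. Friction and masses are not known exactly. Their poses are not given: they have to be found in the camera images.
- chart_stand: Fixed desk stand for a printed chart, 390 mm wide (y), 200 mm deep (x). Origin: centre of its underside; z up, low front edge towards -x. Its white board, 220 mm up the slope, rises 30 degrees from level towards +x; the middle of the board's face is 85 mm above the origin.
- rail_middle (a point): Middle notch of the steel rail (foot of the rail, on the board) where the pointer starts. The rail is 200 mm long, near the board's top edge, along the stand's y; five notches 35 mm apart, each 14 mm wide and 10 mm deep. Axes as the stand's.
- light_bar (a point): Middle of a fixed aluminium light bar over the rail: 418 mm long (stand's y), 30 mm deep, 14 mm thick, on 12 mm posts 203 mm to either side. It hangs 112 mm above and 25 mm beyond (+x) the knob's grip point: an upright tool over the knob would hit it; one leaning to the low front side, square to the board (30 degrees from vertical), clears it.
- knob_grip (a point): Grip point of the red knob, 4 mm above its mid-height. Block square to the board: 18 mm along the rail (pinch it this way), 22 mm up the slope, 38 mm tall; top 15 mm beyond this point, underside 23 mm below, black carriage 1 mm under that. Axes: x up the slope, y along the rail (as the stand's y), z square out of the board, 30 degrees from vertical; the knob lifts along +z.
- knob (a joint): How far the red knob is pulled out of the carriage, square to the board: 0 = fully home in a notch, at most 0.022 m. A spring pulls it back with about 2 N at 0 and 3 N at full pull. Its 9 mm round-ended steel pin is clear of the notches above 0.010 m; released between notches it stays up at 0.010 m.
- pointer (a joint): Place of the pointer carriage (black, with a clear reading strip down the chart, and the knob on it) along the rail, along the stand's +y, in m: 0 at the middle notch, others at +/-0.035 and +/-0.070; end stops at +/-0.072. About 1 N of friction; it cannot be slid while the knob is home.
- tab_green_mark (a point): Green column tab lying flat on the sloping board below one notch, 27 mm along the rail, 18 mm up the slope, 4 mm thick; centre of its underside, its y axis along the rail. The notch that it marks is at the same place along the rail, 31 mm farther up the slope. It marks any notch but the middle one.
- tab_yellow_mark (a point): Yellow column tab, same shape, at another notch; not wanted.
- tab_blue_mark (a point): Blue column tab, same shape, at another notch; not wanted.
- tab_grey_mark (a point): Grey column tab, same shape, at another notch; not wanted.
- syrup_bottle: Bystander: brown glass bottle, 60 mm across, 145 mm tall, standing about 300 mm to the stand's +y side; origin at the centre of its foot.
- sanitiser: Bystander: clear pump bottle with a white nozzle, 60 mm across, 150 mm tall, about 300 mm to the stand's -y side; origin at the centre of its foot.
- pill_jar: Bystander: small brown jar, 48 mm across, 70 mm tall, in front of the pump bottle; origin at the centre of its foot.
- paperweight: Bystander: glass cube paperweight, 45 mm, in front of the brown bottle; origin at the centre of its foot.

How it is judged:
By the outcome, as a careful person would: the job done as asked, in the order asked, and still so for the second after the job is handed in, with the robot touching nothing.
It also fails if it takes over 32 s, if anything falls off the work surface, if the arm or the gripper's body presses on something with over 40 N, if the wrist force passes 120 N, or if a joint passes its speed limit or range.

ROBOT

A 6-joint arm with a two-finger parallel gripper is mounted at the origin on the work surface. World frame = base frame: x ahead of the robot, y to its left, z up, the work surface at z = 0. Lengths are in mm, angles in rad, forces in N, time in s.
With the tool pointing down it reaches from about 300 to 950 mm from the base axis. Payload 3.1 kg.
Tool frame: the origin (TCP) lies at the very end of the fingers, on their centre line; the grasp point (between the pads) lies 19 mm behind it; z points along the fingers, y is the line along which they close (so a half turn about z gives the same grasp; the last joint's range is limited). The gripper opens to 85 mm and grips with 20 to 120 N. Pads are 22 mm wide; open, the fingers measure 114 mm over their backs; the gripper's body (76 mm by 85 mm) begins 54 mm behind the grasp point. The pads swing forward as they close: fully open they stand 13 mm farther back than shut.
Start: joints at [-1.292, 0.308, 1.634, -0, 1.2, -0.07], TCP at [213.58, -587.38, 231.272] pointing down, gripper open.
Joint ranges: [-3.06, 3.06], [-0.79, 1.96], [0.05, 2.63], [-1.19, 4.34], [0.05, 2.64], [-2.94, 2.94]. Speed limits (rad/s): [2.79, 2.79, 3.14, 3.14, 3.14, 3.14].

INTERFACE

Orientations are given as a rotation vector (axis times angle).
In Python, from workcell import status, viewer, finish_job gives the robot as it stands.
- The arm moves only by the shell command python3 -m crank 'ROWS' [FORCE]. ROWS is JSON, a list of rows, each a list of 7 numbers: the shift along the world's x, y, z in mm, then the turn, a rotation vector about the world's x, y, z in rad, then the finger opening in mm, from 0 to 85.4. In form: [[x, y, z, wx, wy, wz, claw], ...]. A call has 1 to 12 rows; each row is the pose to reach, as a shift and turn from the pose commanded when the call began; what a row does not reach only later rows make up. A row lasts 1/8 s, in which the tool goes at most 62.5 mm and 10.7 degrees, less where a joint would pass 70% of its speed; a pose out of reach is approached as far as the arm can. A call with a gripper value outside its range is refused whole. The fingers move at their own pace and stop on an object; FORCE is the grip in N (left out, the last holds). Time passes only in rows, so rows that repeat a pose let the fingers close. It gives the time, the measured TCP pose, the force, the opening and the grip force at its end, in the units of the state.
- status.read_state(): the state, without advancing time (a new reading comes with each control period).
- viewer.camera(name): name is "side" or "top"; returns the picture (480x640x3 uint8, red, green, blue); there is no depth.
- viewer.camera_model(name): a dict with "fx", "fy", "cx", "cy" (pixels), "T" (4x4, takes a point from camera to world coordinates). Camera axes: x right, y up, looking along -z (the intrinsics and any distortion apply to the point x, -y, -z); pixel columns grow to the right and rows downward; lengths in mm; the calibration is good to about 2 mm. A picture is of the moment at which its call begins. camera_model takes no time and is no camera call.
- finish_job(): hands the job in; it is judged then, once.
The state is a dict: "time_s": time; "joint_positions": joint angles; "joint_vel": joint speeds; "tau": joint torques, N m; "position": TCP position; "tcp_rot": TCP orientation; "wrist_force": force on the tool from outside, world axes, zero at the start; "torque": the same for the moment, N m; "width": finger opening in mm; "gripper_force": force on a finger pad.
Only numpy, scipy, OpenCV 4.12 (cv2) and the standard library are available. Lean on these libraries where they do the work, as an engineer would, in place of code of your own. Each camera call takes 0.05 s, during which the arm holds its last target. There are 200 camera calls.

## Working session

There is one attempt and no reset: what is moved stays moved. The work goes in short steps, Python scripts to look and compute and a shell command to move; the robot and the scene stay as the last step left them, time stands still between calls to the robot, and variables do not carry over. Pictures are saved under pics/ and viewed, at most 10 in all, crops included, and the job is handed in when it is done.

```bash
mkdir -p pics; python3 - <<'E'
from workcell import status, viewer
import cv2
for n in("side","top"):
    cv2.imwrite(f"pics/{n}0.png",viewer.camera(n)[:,:,::-1]); m=viewer.camera_model(n); print(n,m)
print(status.read_state())
E
```

```text
side {'fx': 451.58286901557625, 'fy': 451.58286901557625, 'cx': 318.28473170390214, 'cy': 238.0815312315682, 'T': array([[-8.12269649e-01,  2.96606645e-01, -5.02237508e-01,
         1.14681504e+02],
       [-5.82878695e-01, -3.80745330e-01,  7.17833839e-01,
         6.24739317e+02],
       [ 2.16897009e-02,  8.75818184e-01,  4.82153570e-01,
         6.08384765e+02],
       [ 0.00000000e+00,  0.00000000e+00,  0.00000000e+00,
         1.00000000e+00]])}
top {'fx': 517.2561690580012, 'fy': 517.2561690580012, 'cx': 315.06578406292994, 'cy': 237.88349736656534, 'T': array([[ 8.01201553e-03,  9.83039025e-01, -1.83221404e-01,
         3.38436828e+02],
       [-9.99903989e-01,  5.80428142e-03, -1.25826518e-02,
         1.57802385e+01],
       [-1.13057692e-02,  1.83304625e-01,  9.82991146e-01,
         1.32187137e+03],
       [ 0.00000000e+00,  0.00000000e+00,  0.00000000e+00,
         1.00000000e+00]])}
{'time_s': 0.1, 'joint_positions': array([-1.29173641e+00,  3.08941733e-01,  1.63506745e+00,  1.45983576e-05,
        1.19969428e+00, -6.97234892e-02]), 'joint_vel': array([ 0.00119996, -0.00191555, -0.00416791,  0.00074655,  0.00181389,
       -0.00062379]), 'tau': array([ 1.93480723e-04, -4.16407692e+01, -2.77644700e+01, -6.28360203e-05,
        4.02097401e-03,  1.67573552e-05]), 'position': array([ 213.35450071, -586.65936343,  230.14318859]), 'tcp_rot': array([-3.09187443e+00, -5.44722210e-01,  3.24947801e-04]), 'wrist_force': array([ 0.13082317, -0.06247141, -0.90080026]), 'torque': array([0.05259649, 0.01549056, 0.0173982 ]), 'gripper_force': 0.0, 'width': 85.4586684822881}
```

View pics/side0.png

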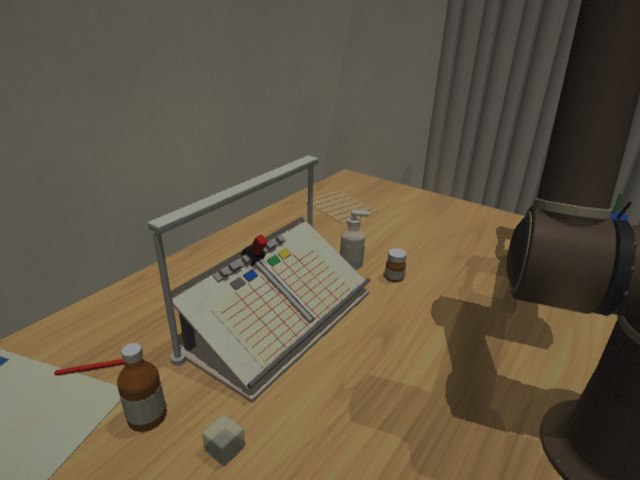

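View pics/top0.png

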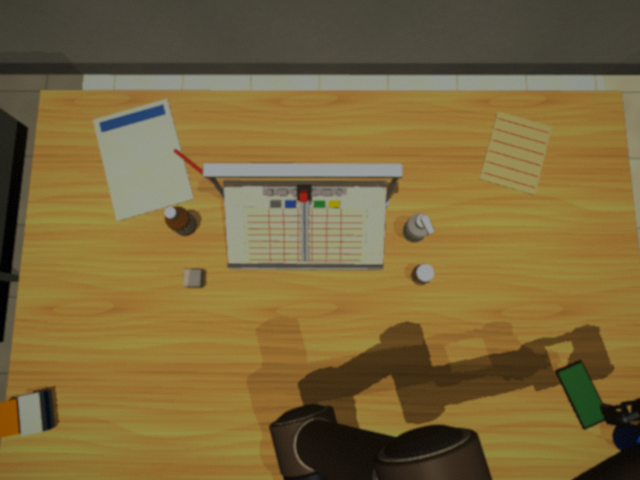

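The green tab is one notch to the right of the pointer in the top view (−y), at about (319,204) there and (274,260) in the side view. Next I'll enlarge both views.

```bash
python3 - <<'E'
import cv2
t=cv2.imread("pics/top0.png")[155:275,205:405]; cv2.imwrite("pics/t1.png",cv2.resize(t,None,fx=4,fy=4,interpolation=cv2.INTER_CUBIC))
t=cv2.imread("pics/side0.png")[220:320,200:333]; cv2.imwrite("pics/s1.png",cv2.resize(t,None,fx=6,fy=6,interpolation=cv2.INTER_CUBIC))
E
```

```text
(no output)
```

View pics/t1.png

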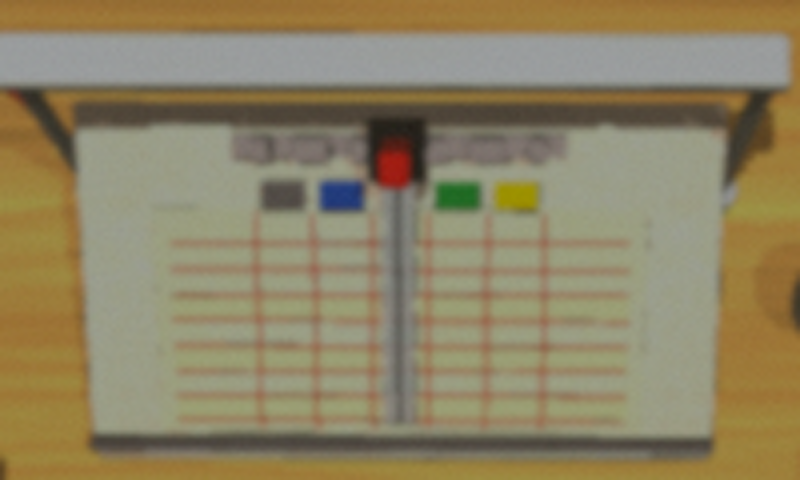

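View pics/s1.png

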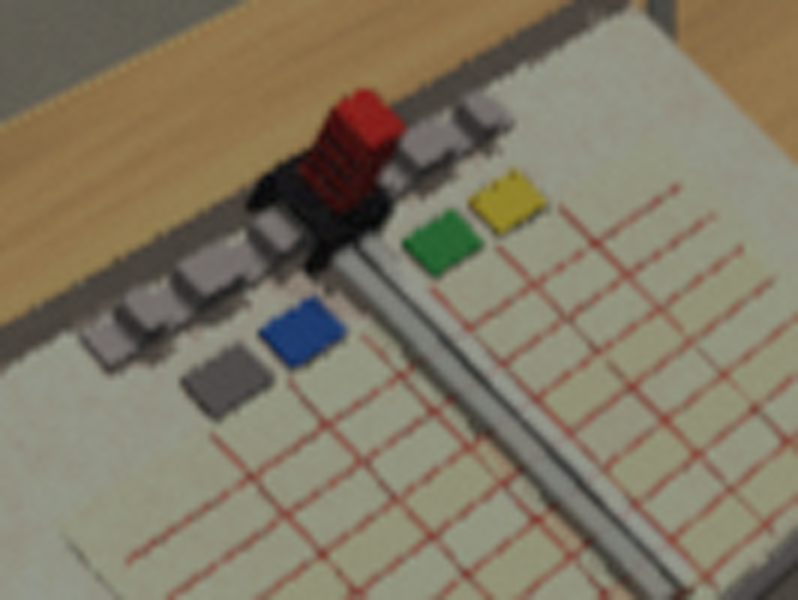

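```bash
cat > h.py <<'E'
import numpy as np
from workcell import viewer
from scipy.spatial.transform import Rotation as R
def proj(n,P):
    m=viewer.camera_model(n);T=m["T"];c=(np.atleast_2d(P)-T[:3,3])@T[:3,:3]
    return np.c_[m["cx"]+m["fx"]*c[:,0]/-c[:,2], m["cy"]-m["fy"]*c[:,1]/-c[:,2]]
def frame(yaw): return (R.from_euler('z',yaw)*R.from_euler('y',-np.pi/6)).as_matrix() # cols: upslope, rail, normal
E
python3 - <<'E'
from h import *
from scipy.optimize import least_squares
t=(np.array([[283,196],[342,196],[458,197],[517,197],[395,168]])+.5)/4-.5+[205,155]
s=(np.array([[227,381],[303,331],[443,242],[509,202],[370,122]])+.5)/6-.5+[200,220]
def pts(q):
    L=np.array([[0,y,4] for y in(70,35,-35,-70)]+[[q[4],0,q[5]]]); return q[:3]+L@frame(q[3]).T
f=lambda q:np.r_[(proj("top",pts(q))-t).ravel(),(proj("side",pts(q))-s).ravel()]
r=least_squares(f,[800,0,120,0,31,60]);q=r.x
print(q.round(3));print(r.fun.reshape(2,-1,2).round(2)); F=frame(q[3])
g=q[:3]+F@[q[4],0,q[5]-15]
print("grip",g,"rail mid",q[:3]+F@[31,0,0]);print(F)
E
```

```text
[ 6.49613e+02  5.75890e+01  1.10426e+02 -2.00000e-03  3.15820e+01
  5.90230e+01]
[[[-0.04 -0.34]
  [-0.26 -0.23]
  [-0.18 -0.28]
  [-0.38 -0.18]
  [ 0.14  0.04]]

 [[ 0.31 -0.17]
  [ 0.32  0.14]
  [ 0.32  0.2 ]
  [ 0.07  0.05]
  [-0.03 -0.01]]]
grip [654.95196454  57.57762184 164.34177048] rail mid [676.45953511  57.53176227 125.92624861]
[[ 8.66023435e-01  2.13224776e-03 -4.99998863e-01]
 [-1.84658073e-03  9.99997727e-01  1.06612388e-03]
 [ 5.00000000e-01  1.08420217e-19  8.66025404e-01]]
```

Four tabs and the knob top fit to under 0.4 px, and the knob sits 31.6 mm up the slope from the tabs (31 expected). The grip point is about (655, 57.5, 164) with yaw near 0. I'll go to a hover point 100 mm out along the board normal.

```bash
python3 -m crank '[[10,50,5,0,0,0,42],[25,105,10,0,0,0,42],[40,160,15,0,0,0,42],[60,215,20,0,0,-0.06,42],[85,270,20,0.01,-0.06,-0.12,42],[115,320,20,0.02,-0.12,-0.18,42],[145,370,20,0.04,-0.2,-0.24,42],[180,420,20,0.06,-0.3,-0.3,42],[210,470,20,0.08,-0.4,-0.34,42],[240,520,20,0.091,-0.518,-0.341,42],[270,570,20,0.091,-0.518,-0.341,42],[300,620,20,0.091,-0.518,-0.341,42]]'
python3 -m crank '[[35,13,-5,0,0,0,42],[70,25,-10,0,0,0,42],[101,25,-17,0,0,0,42],[101,25,-17,0,0,0,42],[101,25,-17,0,0,0,42]]'
python3 - <<'E'
from h import *
from workcell import status
import cv2
s=status.read_state();print(s);print(R.from_rotvec(s["tcp_rot"]).as_matrix().round(3), "target TCP",np.array([655,57.5,164.3])+81*np.array([-.5,0,.866]))
a=viewer.camera("side")[150:330,170:410,::-1]; b=viewer.camera("top")[140:290,210:410,::-1]
cv2.imwrite("pics/c2.png",np.hstack([cv2.resize(a,(480,360),interpolation=2),cv2.resize(b[:, 40:150],(264,360),interpolation=2)]))
E
```

```text
time_s: 1.6
position: [513.5, 34.5, 251.2]
tcp_rot: [3.034, 0.0, 0.814]
wrist_force: [0.1, -0.6, 0.7]
width: 42.1
gripper_force: 0.0
time_s: 2.22
position: [613.4, 57.5, 233.3]
tcp_rot: [3.035, -0.001, 0.809]
wrist_force: [0.8, 0.3, 0.5]
width: 42.0
gripper_force: 0.0
{'time_s': 2.225, 'joint_positions': array([ 0.0309976 ,  0.0300733 ,  2.04757424, -0.03069884,  0.5434831 ,
        1.62424761]), 'joint_vel': array([-0.00432087, -0.02127466,  0.00926676,  0.00212983, -0.00368504,
        0.00085671]), 'tau': array([ 3.67324997e-02, -2.86354530e+01, -2.81336653e+01, -5.40110667e-02,
       -2.05948882e+00,  4.63537970e-05]), 'position': array([613.36487698,  57.50107146, 233.28784863]), 'tcp_rot': array([ 3.03529530e+00, -6.13642503e-04,  8.08900581e-01]), 'wrist_force': array([0.76656971, 0.27350223, 0.52817564]), 'torque': array([-0.0083925 ,  0.30408435, -0.01499398]), 'gripper_force': 0.0, 'width': 42.017068025518995}
[[ 0.867 -0.     0.498]
 [-0.    -1.    -0.   ]
 [ 0.498  0.    -0.867]] target TCP [614.5    57.5   234.446]
```

View pics/c2.png

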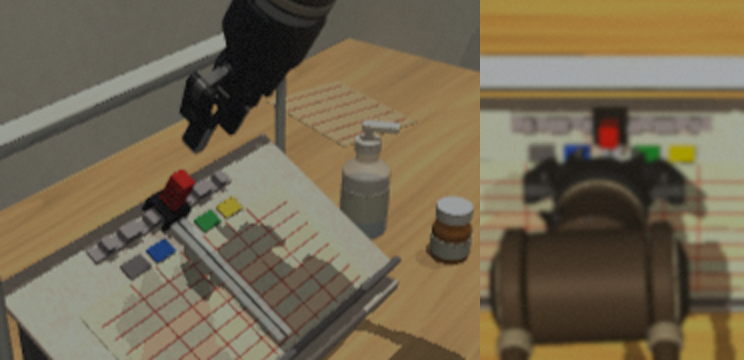

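The gripper sits square over the knob and clear of the bar, with the fingers either side of it along the rail. Next I descend along the normal.

```bash
python3 -m crank '[[15,0,-25,0,0,0,42],[28,0,-46.5,0,0,0,42],[38,0,-64,0,0,0,42],[45,0,-76,0,0,0,42],[49.5,0,-83.5,0,0,0,42],[49.5,0,-83.5,0,0,0,42]]' 30
python3 - <<'E'
from h import *
import cv2
a=viewer.camera("side")[195:300,200:330,::-1]
cv2.imwrite("pics/c3.png",cv2.resize(a,None,fx=5,fy=5,interpolation=2))
E
```

```text
time_s: 3.08
position: [663.9, 57.5, 150.5]
tcp_rot: [3.035, -0.0, 0.812]
wrist_force: [0.9, -0.3, 0.6]
width: 41.9
gripper_force: 0.0
```

View pics/c3.png

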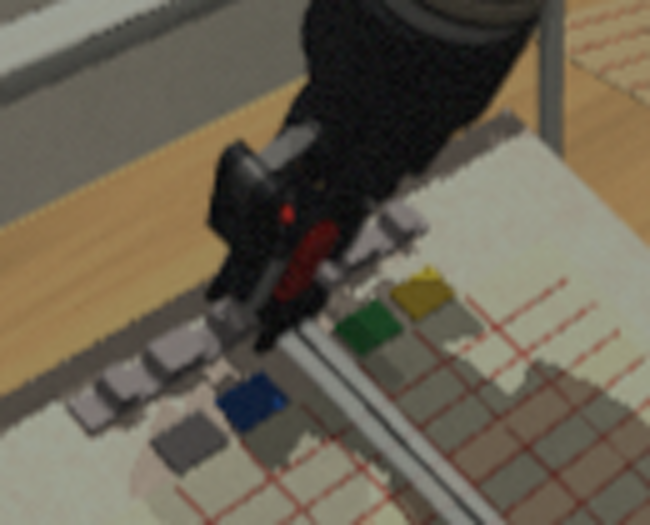

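The knob is between the fingers, with no contact force. Closing now.

```bash
python3 -m crank '[[0,0,0,0,0,0,14],[0,0,0,0,0,0,10],[0,0,0,0,0,0,10],[0,0,0,0,0,0,10],[0,0,0,0,0,0,10],[0,0,0,0,0,0,10]]' 40
python3 -m crank '[[-2,0,3.5,0,0,0,10],[-4,0,7,0,0,0,10],[-6,0,10.4,0,0,0,10],[-8.3,0,14.3,0,0,0,10],[-8.3,0,14.3,0,0,0,10]]' 40
```

```text
time_s: 3.88
position: [664.4, 57.7, 151.7]
tcp_rot: [3.034, -0.0, 0.814]
wrist_force: [-3.6, -0.6, 5.4]
width: 17.5
gripper_force: 41.6
time_s: 4.5
position: [656.1, 57.7, 165.7]
tcp_rot: [3.034, -0.0, 0.815]
wrist_force: [3.9, 0.7, -0.3]
width: 17.2
gripper_force: 40.5
```

```bash
python3 - <<'E'
from h import *
from workcell import status
import cv2
a=viewer.camera("side")[195:300,200:330,::-1]
cv2.imwrite("pics/c4.png",cv2.resize(a,None,fx=5,fy=5,interpolation=2)); print(status.read_state()["wrist_force"])
E
```

```text
[ 3.73266271  0.51543258 -0.32728756]
```

View pics/c4.png

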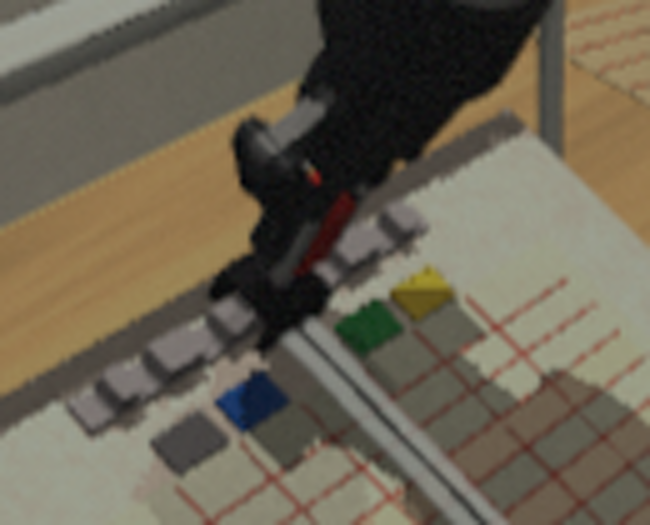

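The red knob came up with the fingers and the carriage stayed on the rail. I'll slide 35 mm towards −y.

```bash
python3 -m crank '[[0,-5,0,0,0,0,10],[0,-12,0,0,0,0,10],[0,-19,0,0,0,0,10],[0,-26,0,0,0,0,10],[0,-32,0,0,0,0,10],[0,-35,0,0,0,0,10],[0,-35,0,0,0,0,10]]' 40
python3 - <<'E'
from h import *
import cv2
a=viewer.camera("side")[195:300,200:330,::-1]
cv2.imwrite("pics/c5.png",cv2.resize(a,None,fx=5,fy=5,interpolation=2))
E
```

```text
time_s: 5.42
position: [656.3, 21.6, 165.5]
tcp_rot: [3.033, -0.001, 0.814]
wrist_force: [4.3, -0.4, -0.7]
width: 17.5
gripper_force: 40.3
```

View pics/c5.png

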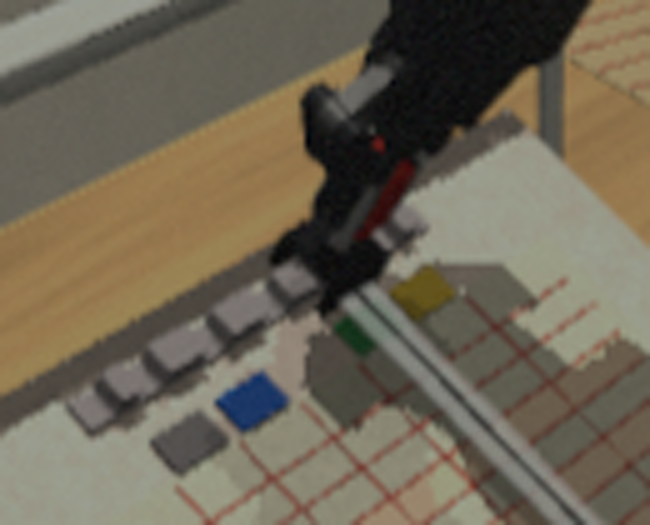

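The carriage is now over the green column, having moved about 35–36 mm. Next I lower it to just above home and let go.

```bash
python3 -m crank '[[2,0.5,-3.5,0,0,0,10],[4,0.5,-7,0,0,0,10],[6,0.5,-10.4,0,0,0,10],[7.8,0.5,-13.4,0,0,0,10],[7.8,0.5,-13.4,0,0,0,10]]' 40
python3 -m crank '[[0,0,0,0,0,0,42],[0,0,0,0,0,0,42],[0,0,0,0,0,0,42],[0,0,0,0,0,0,42],[0,0,0,0,0,0,42],[-12,0,21,0,0,0,42],[-30,0,52,0,0,0,42],[-50,0,86,0,0,0,42],[-80,0,95,0,0,0,42],[-130,0,100,0,0,0,42],[-180,0,100,0,0,0,42],[-180,0,100,0,0,0,42]]'
python3 - <<'E'
from h import *
import cv2
a=viewer.camera("side")[220:320,200:333,::-1];b=viewer.camera("top")[155:275,205:405,::-1]
cv2.imwrite("pics/s6.png",cv2.resize(a,None,fx=6,fy=6,interpolation=2));cv2.imwrite("pics/t6.png",cv2.resize(b,None,fx=4,fy=4,interpolation=2))
# expected px of knob top if home at -35
F=frame(-.002);q=np.array([649.6,57.6,110.4])
for h in(59,69):
    P=q+F@[31.6,-35,h]
    print(h,((proj("side",P)-[200,220]+.5)*6).round(),((proj("top",P)-[205,155]+.5)*4).round())
E
```

```text
time_s: 6.1
position: [664.2, 22.9, 151.9]
tcp_rot: [3.034, -0.0, 0.814]
wrist_force: [5.1, -0.3, 0.0]
width: 17.7
gripper_force: 40.6
time_s: 7.6
position: [479.8, 23.4, 250.2]
tcp_rot: [3.036, -0.0, 0.809]
wrist_force: [-0.2, -0.5, -0.2]
width: 41.4
gripper_force: 0.0
59 [[441.  82.]] [[457. 169.]]
69 [[452.  64.]] [[457. 174.]]
```

View pics/s6.png

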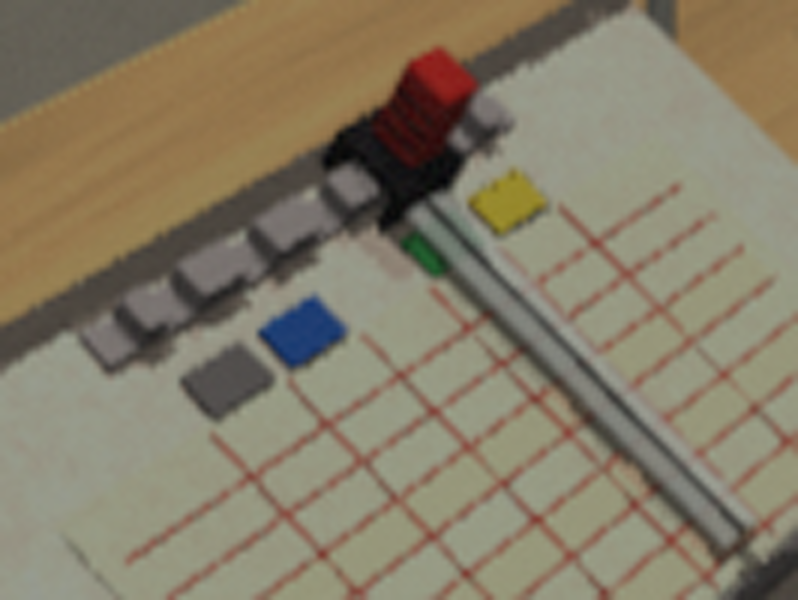

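View pics/t6.png

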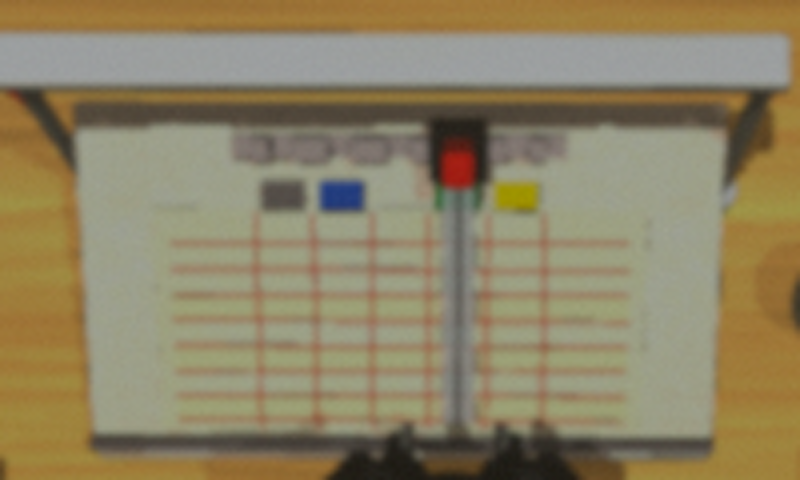

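In the side crop the knob top is at about (443,80), against a predicted (441,82) for fully home and (452,64) for stuck up. In the top crop it is at (458,169), matching home over the green tab. The arm is clear of everything.

```bash
python3 -c "
from workcell import finish_job;print(finish_job())"
```

```text
the job is handed in; nothing more can be done
None
```

The pointer is set to the green-tab column with its knob fully home in the notch, as far as the camera images show; the arm is clear, no bystanders were touched, and the job was handed in at about 8 s.

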